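# Load the bushing and slide the carrier plate out over the inspection lens

## Robot

A 6-joint arm with a two-finger parallel gripper is mounted at the origin on the work surface. World frame = base frame: x ahead of the robot, y to its left, z up, the work surface at z = 0. Lengths are in mm, angles in rad, forces in N, time in s.
With the tool pointing down it reaches from about 300 to 775 mm from the base axis. Payload 14.6 kg.
Tool frame: the origin (TCP) lies at the very end of the fingers, on their centre line; the grasp point (between the pads) lies 19 mm behind it (manip.grip_point_offset is the distance from the TCP to the grasp point, in mm); z points along the fingers, y is the line along which they close (so a half turn about z gives the same grasp; the last joint's range is limited). The gripper opens to 94 mm and grips with 3 to 60 N. Pads are 16 mm wide; open, the fingers measure 119 mm over their backs; the gripper's body (75 mm by 177 mm) begins 78 mm behind the grasp point.
Start: joints at [1.262, 0.3, 1.521, -0, 1.321, -0.067], TCP at [131.696, 533.99, 205.446] pointing down, gripper open.
Joint ranges: [-3.03, 3.03], [-0.79, 2.21], [0.23, 2.52], [-1.04, 4.18], [0, 3.07], [-2.55, 2.55]. Speed limits (rad/s): [2.22, 2.22, 2.57, 3.14, 3.14, 3.14].

## Interface

Orientations are given as [roll, pitch, yaw] about the fixed x, y, z axes, in that order (R = Rz(yaw) Ry(pitch) Rx(roll)).
In Python, from cell import telemetry, eyes, manip gives the robot as it stands.
- The arm moves only by the tool play_rows, never from a script. Its arguments are lists of equal length, an entry for each row: "translation": the shift along the world's x, y, z in m, a list of three; "yaw": the turn about the world's z in rad. A call has 1 to 12 rows; each row is the pose to reach, as a shift and turn from the pose commanded when the call began; what a row does not reach only later rows make up. A row lasts 1/8 s, in which the tool goes at most 62.5 mm and 10.7 degrees, less where a joint would pass 70% of its speed; a pose out of reach is approached as far as the arm can. A call with a gripper value outside its range is refused whole. "hand" is the opening, from 0 (shut) to 1 (fully open), set as the call begins (left out, the last holds). The fingers move at their own pace and stop on an object; "force" is the grip in N (left out, the last holds). Time passes only in rows, so rows that repeat a pose let the fingers close. It gives the time, the measured TCP pose, the force, the opening and the grip force at its end, in the units of the state.
- telemetry.read_state(): the state, without advancing time (a new reading comes with each control period).
- eyes.camera(name): name is "side" or "top" or "wrist"; returns a dict with "pixels" (480x640x3 uint8, red, green, blue), "fx", "fy", "cx", "cy" (pixels), "cam_to_world" (4x4, takes a point from camera to world coordinates); the wrist camera has in their place "T_tool_cam" (4x4, takes a point from camera to tool coordinates, whose origin is the TCP and whose axes are the flange's). Camera axes: x right, y up, looking along -z (the intrinsics and any distortion apply to the point x, -y, -z); pixel columns grow to the right and rows downward; lengths in mm; the calibration is good to about 2 mm. A picture is of the moment at which its call begins: read the wrist's pose just before it. There is no depth.
- manip.sign_off(): hands the job in; it is judged then, once.
The state is a dict: "clock": time; "joints": joint angles; "qd": joint speeds; "effort": joint torques, N m; "eef_pos": TCP position; "eef_rot": TCP orientation; "wrist_force": force on the tool from outside, world axes, zero at the start; "moment": the same for the moment, N m; "finger_gap": finger opening in mm; "finger_force": force on a finger pad.
Only numpy, scipy, OpenCV 4.12 (cv2) and the standard library are available. Lean on these libraries where they do the work, as an engineer would, in place of code of your own. Each camera call takes 0.05 s, during which the arm holds its last target. There are 200 camera calls.

## Task

Pluck the round bushing from the pocket tray and stand it in the round nest of the plate that lies on the slide stand. Then slide the plate outward along the stand by its upright lug until its front edge is level with the pointer beside the lens station; it overhangs past its balance there, so finish while still holding it, flat, still and kept from tipping - do not let go. Do not lift the plate off the stand, and leave the square spacers, the ring stack and the bottle alone.

Things in the scene. Friction and masses are not known exactly. Their poses are not given: they have to be found in the camera images.
- bushing_center (a point): centre (half-way up) of the round steel bushing, diameter 18, height 32, 50 g, with a dark bore in its top; it stands upright in one of the tray's pockets, its foot 5 above the table, its upper 21 above the tray's top. z is its axis. All sizes in mm
- tray: fixed black tray 160 x 110 x 16 high, origin at the centre of its underside; 3 x 2 square pockets (23 wide, 11 deep) at x = -50, 0, 50 and y = -25, 25 of its frame; three pockets hold parts (which is which varies), the others are empty. All sizes in mm
- spacer1_center (a point): centre of a square steel spacer 16 x 16 x 32 high standing in another pocket; leave it alone. All sizes in mm
- spacer2_center (a point): centre of a second square steel spacer, the same size, in another pocket; leave it alone. All sizes in mm
- plate_nest (a point): centre of the floor of the plate's round nest: a pocket 25 across (its mouth bevelled by 2) and 6 deep in the plate's top near its front edge (with a 13 peep hole in the floor). A seated bushing stands on this point, its centre 16 above it. Axes as the plate: x outward (towards the front edge), z up. The nest lies 78 ahead of the plate's centre. All sizes in mm
- plate_front (a point): middle of the front edge of the loose aluminium plate, on its top face. Plate: 220 long (x, outward), 80 wide, 10 thick, about 0.45 kg, lying loose on the stand, top face 80 above the table; its centre of mass is within 10 of its middle. Axes as the plate. All sizes in mm
- plate_lug (a point): centre of the plate's black upright lug: 14 thick along the plate's x, 44 wide along its y, 42 tall above the plate's top face (this point is half-way up, 21 above the face, 101 above the table). It lies 200 behind the front edge, at the rear end of the plate. Axes as the plate. All sizes in mm
- plate: the whole plate (with lug); origin at the centre of its underside, x outward. All sizes in mm
- stand: fixed slide stand (dark steel top, aluminium guides and legs), origin on the table below its centre; x points outward, the way the plate slides. Its flat top is 70 above the table, 230 long (x from -115 to 115), with two guide strips along its sides 6 higher than the top and 88 apart (the plate has 4 play each side). All sizes in mm
- pointer_tip (a point): tip of the fixed steel pointer, 80 above the table (level with the plate's top face), 50 to the +y side of the path's centre line, so that the plate's front edge passes 10 beside it. Its axes are those of the stand: x outward. The plate's front edge must come level with it along x. It marks an overhang of 128 to 150 beyond the stand's front end. All sizes in mm
- station: fixed lens station standing beyond the stand's front end: a dark base 100 x 150 x 8, an upward-looking lens barrel 54 across and 50 high, 32 before the pointer, below the plate's path (20 free), and the pointer's post 84 high, 85 to the +y side. Origin on the table on the path's centre line, level with the pointer; x outward. All sizes in mm
- bushing: the bushing itself, origin at the centre of its foot. All sizes in mm
- rings: stack of black plastic rotor rings, 90 across and 44 high, loose bystander; origin at the centre of its underside. All sizes in mm
- bottle: white plastic bottle, 50 across and 90 high, loose bystander; origin at the centre of its underside. All sizes in mm
Not all that is in view belongs to the job. What is shaped like the plate but orange is not meant.

How it is judged (in metres and radians):
On the way:
1. the bushing stands seated in the plate's nest, let go, with the plate still back on the stand (x of bushing_center in the frame of plate_nest between -0.005 and 0.005 m and y of bushing_center in the frame of plate_nest between -0.005 and 0.005 m and z of bushing_center in the frame of plate_nest between 0.013 and 0.0185 m and angle between the z axis of bushing_center and the z axis of plate_nest, either way round below 0.1 rad and contact force between the fingers and bushing below 0.05 N and x of plate_front in the frame of pointer_tip below -0.04 m), for 0.2 s.
At the end, for the whole second after the job is handed in: Bushing seated in the nest (5 mm, upright 0.1 rad), let go. Plate front level with the pointer within 5 mm, flat (0.06 rad), straight (0.08 rad), within 12 mm sideways and 4 mm of resting height, still, off the lens station, fingers holding it (over 0.5 N) (x of bushing_center in the frame of plate_nest between -0.005 and 0.005 m and y of bushing_center in the frame of plate_nest between -0.005 and 0.005 m and z of bushing_center in the frame of plate_nest between 0.013 and 0.0185 m and angle between the z axis of bushing_center and the z axis of plate_nest, either way round below 0.1 rad and contact force between the fingers and bushing below 0.05 N and x of plate_front in the frame of pointer_tip between -0.005 and 0.005 m and y of plate_front in the frame of stand between -0.012 and 0.012 m and z of plate_front in the frame of stand between 0.076 and 0.084 m and z of plate_lug in the frame of stand between 0.097 and 0.105 m and angle between the x axis of plate_front and the x axis of stand, either way round below 0.08 rad and angle between plate_front's own z axis and vertical below 0.06 rad and contact force between the fingers and plate above 0.5 N and contact force between station and anything else below 0.3 N and linear speed of plate below 0.01 m/s); the arm keeps its last pose, push and grip.
It fails at once if the plate is tipped by more than 0.13 rad (angle between plate_front's own z axis and vertical above 0.13 rad).
It fails at once if the plate is lifted more than 12 mm off the stand (z of plate in the frame of stand above 0.082 m).
It fails at once if a spacer is moved by more than 15 mm (distance of any of spacer1_center, spacer2_center from where it was at the start of the episode above 0.015 m).
It fails at once if the ring stack or the bottle is moved by more than 20 mm (distance of any of rings, bottle from where it was at the start of the episode above 0.02 m).
It also fails if it takes over 48 s, if anything falls off the work surface, if the arm or the gripper's body presses on something with over 40 N, if the wrist force passes 120 N, or if a joint passes its speed limit or range.

## Working session

There is one attempt and no reset: what is moved stays moved. The work goes in short steps, Python scripts to look and compute and a tool call to move; the robot and the scene stay as the last step left them, time stands still between calls to the robot, and variables do not carry over. Pictures are saved under pics/ and viewed, at most 10 in all, crops included, and the job is handed in when it is done.

Besides the shell and the picture viewer there is one more tool, called after "Call:" by a JSON object that holds its "fn" and its "kwargs", one argument or row to a line. play_rows: Moves the arm, as the interface text tells. Its arguments: {"type":"object","properties":{"translation":{"type":"array","items":{"type":"array","items":{"type":"number"}}},"yaw":{"type":"array","items":{"type":"number"}},"hand":{"type":"number"},"force":{"type":"number"}},"required":["translation","yaw"]}

```bash
mkdir -p pics; ls; cat > h.py <<'E'
import numpy as np, cv2
from cell import telemetry, eyes, manip
def snap(n,f):
    s=telemetry.read_state(); c=eyes.camera(n); cv2.imwrite('pics/'+f,c['pixels'][:,:,::-1])
    np.savez('pics/'+f+'.npz',**{k:v for k,v in c.items() if k!='name'},pos=s['eef_pos'],rot=s['eef_rot']); return c
def load(f): return np.load('pics/'+f+'.npz',allow_pickle=True)
def Rm(r):
    from scipy.spatial.transform import Rotation as R
    return R.from_euler('xyz',r).as_matrix()
def T(d):
    if 'cam_to_world' in d: return d['cam_to_world']
    M=np.eye(4);M[:3,:3]=Rm(d['rot']);M[:3,3]=d['pos'];return M@d['T_tool_cam']
def und(d,uv):
    K=np.array([[d['fx'],0,d['cx']],[0,d['fy'],d['cy']],[0,0,1]],float)
    k=[x for x in d if 'dist' in x]; D=np.array(d[k[0]],float).ravel() if k else None
    return cv2.undistortPoints(np.array(uv,float).reshape(-1,1,2),K,D).reshape(-1,2)
def px2w(d,uv,z):
    """pixels to world at height z"""
    M=T(d);p=und(d,uv);r=np.c_[p[:,0],-p[:,1],-np.ones(len(p))]@M[:3,:3].T
    o=M[:3,3]; z=np.broadcast_to(z,len(p)); return o+r*((z-o[2])/r[:,2])[:,None]
def w2px(d,P):
    q=(np.c_[np.atleast_2d(P),np.ones(len(np.atleast_2d(P)))]@np.linalg.inv(T(d)).T)[:,:3]
    return np.c_[d['fx']*q[:,0]/-q[:,2]+d['cx'],d['fy']*q[:,1]/q[:,2]+d['cy']]
E
python3 - <<'E'
from h import *
for n in ('top','side'):
    c=snap(n,n+'0.png'); print(c.keys(),c['fx'],c['cam_to_world'].round(2).tolist())
print(telemetry.read_state(), manip.grip_point_offset)
E
```

```text
pics
dict_keys(['pixels', 'fx', 'fy', 'cx', 'cy', 'cam_to_world']) 602.7175383982276 [[-0.01, 0.97, -0.23, 253.02], [-1.0, -0.01, 0.0, -12.0], [-0.0, 0.23, 0.97, 1275.75], [0.0, 0.0, 0.0, 1.0]]
dict_keys(['pixels', 'fx', 'fy', 'cx', 'cy', 'cam_to_world']) 488.95331055836385 [[0.98, 0.15, -0.13, 412.53], [-0.2, 0.7, -0.69, -631.49], [-0.01, 0.7, 0.72, 682.76], [0.0, 0.0, 0.0, 1.0]]
{'clock': 0.1, 'joints': array([ 1.26244494e+00,  3.00397519e-01,  1.52151350e+00, -2.72543329e-05,
        1.32073544e+00, -6.65907471e-02]), 'qd': array([ 0.00140102, -0.00203031, -0.00160416,  0.00141469,  0.00152937,
        0.00147175]), 'effort': array([ 1.64318983e-03, -5.32645476e+01, -3.53285336e+01,  7.09679537e-02,
        2.35953648e-02, -5.08026960e-05]), 'eef_pos': array([131.60760231, 533.77105184, 204.955289  ]), 'eef_rot': array([-3.14053943e+00, -4.37807415e-05,  2.89983875e+00]), 'wrist_force': array([ 0.51079851, -0.12207629, -0.62242528]), 'moment': array([ 0.00295344, -0.01173808, -0.01025062]), 'finger_force': 0.0, 'finger_gap': 94.18955421471023} 18.8
```

View pics/top0.png

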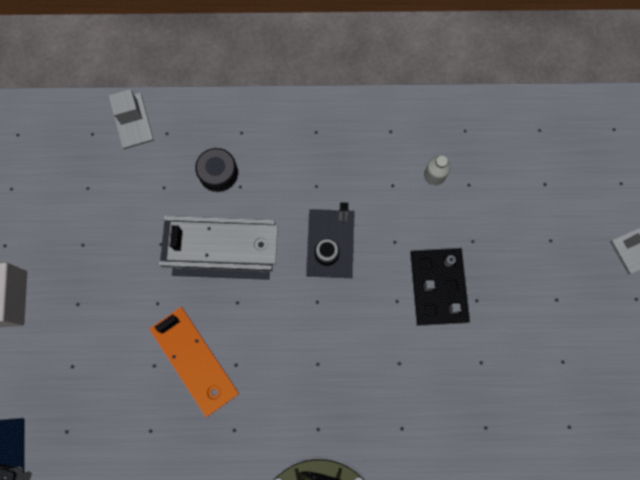

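View pics/side0.png

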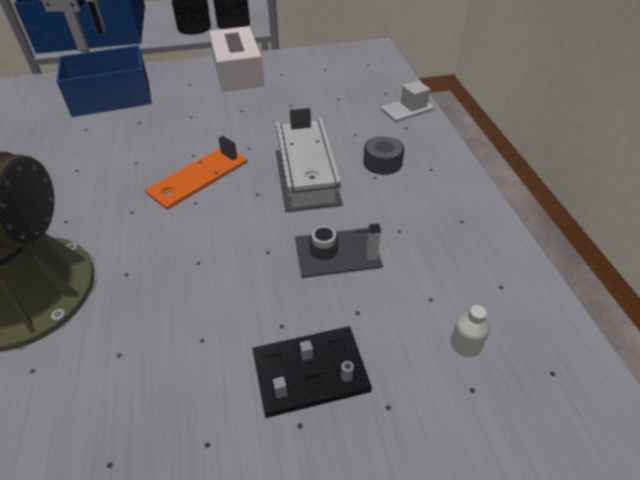

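Candidates in the top picture:
- **Bushing:** the round part at (450,261). The square spacers are at (430,285) and (455,308).
- **Plate:** silver in the stand at (220,243), with its nest at (260,244) and lug at (176,238). The orange one at (195,362) is the decoy.
- **Lens station:** (330,245), with its pointer near (344,215).

I'll check these in one enlarged crop.

```bash
python3 - <<'E'
from h import *
i=cv2.imread('pics/top0.png')
a=cv2.resize(i[240:330,400:480],None,fx=4,fy=4,interpolation=cv2.INTER_CUBIC)
b=cv2.resize(i[195:285,155:355],None,fx=4,fy=4,interpolation=cv2.INTER_CUBIC)
o=np.zeros((600,800,3),np.uint8); 
o=np.vstack([b, np.zeros((0,800,3),np.uint8)]); cv2.imwrite('pics/c1.png',cv2.convertScaleAbs(o,alpha=1.5))
# bottom: tray + side crop
s=cv2.imread('pics/side0.png'); t=cv2.resize(s[100:290,265:395],None,fx=2.2,fy=2.2,interpolation=cv2.INTER_CUBIC)
a=cv2.copyMakeBorder(a,0,max(0,t.shape[0]-a.shape[0]),0,0,cv2.BORDER_CONSTANT)
cv2.imwrite('pics/c2.png',cv2.convertScaleAbs(np.hstack([a,t]),alpha=1.5)); print(a.shape,t.shape)
d=load('top0.png')
for n,u,z in [('bush',(450.5,261),37),('sp1',(430,285),37),('sp2',(455.5,308),37),('nest',(260,244),74),('lugtop',(176,238),122),('ptr',(344,218),80)]:
    print(n,px2w(d,[u],z).round(1))
print(px2w(d,[(411,250),(461,249),(469,322),(417,325)],16).round(1))
E
```

```text
(418, 320, 3) (418, 286, 3)
bush [[ 519.4 -282.3   37. ]]
sp1 [[ 468.7 -236.6   37. ]]
sp2 [[ 420.1 -286.8   37. ]]
nest [[550.8 114.8  74. ]]
lugtop [[552.7 276.  122. ]]
ptr [[603.  -58.4  80. ]]
[[ 548.9 -203.5   16. ]
 [ 550.1 -311.    16. ]
 [ 393.4 -317.8   16. ]
 [ 388.1 -209.    16. ]]
```

View pics/c1.png

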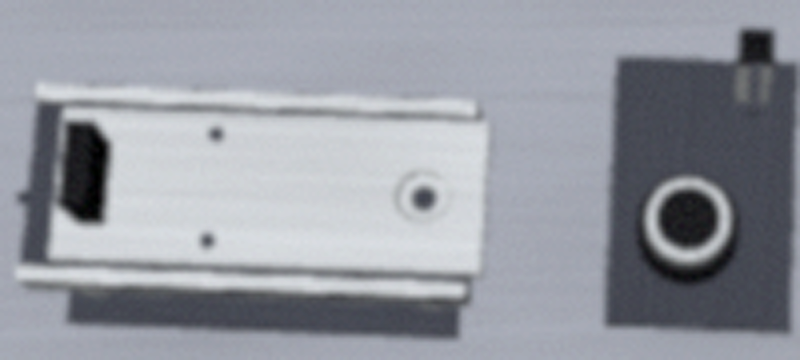

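View pics/c2.png

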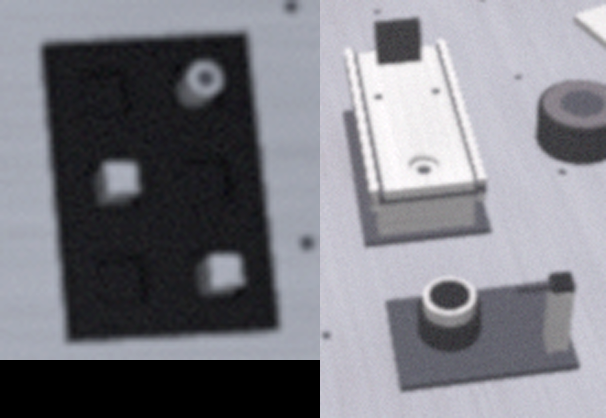

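The crop confirms the round, bored bushing at (451,259) and the silver plate, and it shows the pointer near (344,219). I'll move over the plate first, because it lies on the way.

Call:
{"fn": "play_rows", "kwargs": {
  "translation": [
    [0.04,-0.03,0.02],
    [0.08,-0.06,0.04],
    [0.12,-0.09,0.06],
    [0.16,-0.12,0.08],
    [0.2,-0.16,0.09],
    [0.24,-0.2,0.09],
    [0.28,-0.24,0.09],
    [0.32,-0.28,0.09],
    [0.36,-0.32,0.09],
    [0.4,-0.37,0.09],
    [0.4,-0.4,0.09],
    [0.4,-0.4,0.09]
  ],
  "yaw": [0.02,0.04,0.06,0.08,0.1,0.12,0.14,0.16,0.18,0.21,0.24,0.24]
}}

```text
clock: 1.6
eef_pos: [531.9, 132.3, 295.0]
eef_rot: [-3.141, -0.001, 3.137]
wrist_force: [-1.6, 0.4, -0.1]
finger_gap: 94.1
finger_force: 0.0
```

```bash
python3 - <<'E'
from h import *
c=snap('wrist','w1.png'); print(c['T_tool_cam'].round(3).tolist(),c['fx']); d=load('w1.png'); print(d['pos'],d['rot'])
P=[[551,115,74],[553,281,122],[603,-58,80],[551,82,80]]
print(w2px(d,P).round(0).tolist()); print([k for k in d])
E
```

```text
[[-0.001, 0.97, 0.243, 70.212], [1.0, 0.001, -0.001, 0.148], [-0.001, 0.243, -0.97, -178.951], [0.0, 0.0, 0.0, 1.0]] 359.36711405166113
[531.93929821 132.2817008  295.04122753] [-3.14132585e+00 -8.05141862e-04  3.13707346e+00]
[[305.0, 236.0], [467.0, 247.0], [156.0, 282.0], [275.0, 237.0]]
['pixels', 'fx', 'fy', 'cx', 'cy', 'T_tool_cam', 'pos', 'rot']
```

View pics/w1.png

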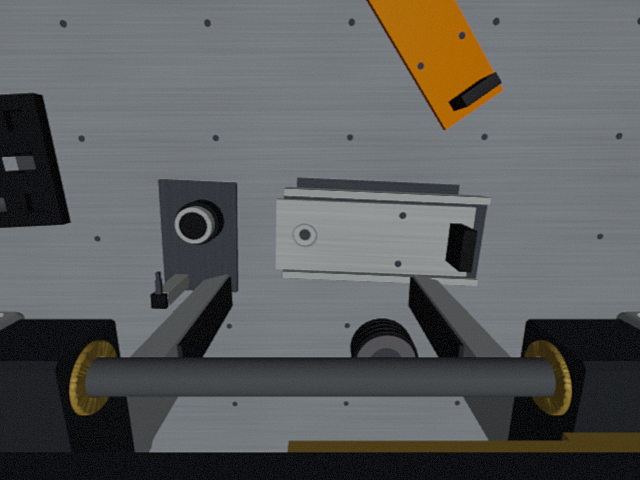

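The wrist picture shows the plate at (277–477, 199–275), its nest at (305,235), the lug at about (461,247) and the pointer tip near (158,272). I'll enlarge it to measure.

```bash
python3 - <<'E'
from h import *
i=cv2.imread('pics/w1.png')
a=cv2.resize(i[185:285,265:365],None,fx=4,fy=4,interpolation=cv2.INTER_CUBIC)
b=cv2.resize(i[185:285,400:500],None,fx=4,fy=4,interpolation=cv2.INTER_CUBIC)
c=cv2.resize(i[235:310,145:200],None,fx=2.6667,fy=2.6667,interpolation=cv2.INTER_CUBIC)
e=cv2.resize(i[260:320,140:200],None,fx=3.333,fy=3.333,interpolation=cv2.INTER_CUBIC)
p=cv2.copyMakeBorder(e,0,0,0,600,cv2.BORDER_CONSTANT)
o=np.vstack([np.hstack([a,b]),p[:200,:800]])
cv2.imwrite('pics/c3.png',cv2.convertScaleAbs(o,alpha=1.3))
E
```

```text
(no output)
```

View pics/c3.png

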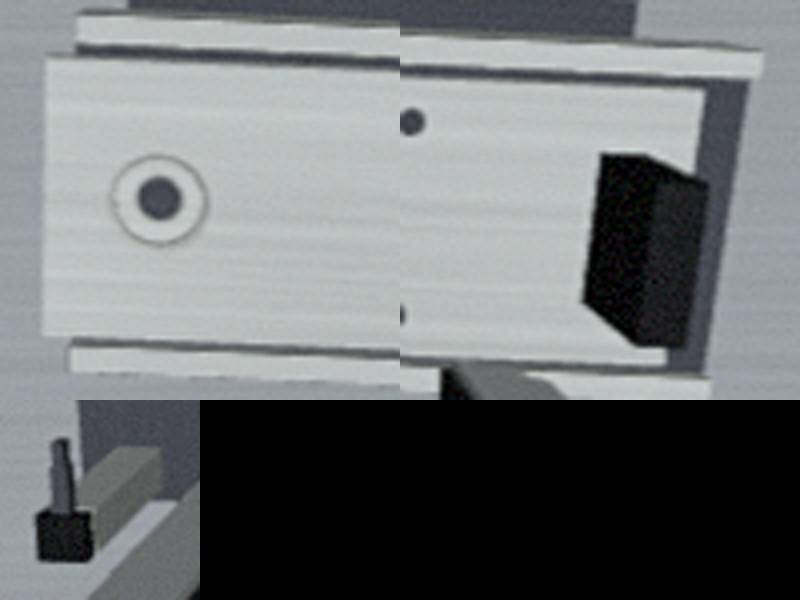

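```bash
python3 - <<'E'
from h import *
d=load('w1.png')
n=['nest','F-','F+','R-','R+','lug','ptr','standF-','standF+']
u=[(304.4,234.4),(276.1,198.4),(275.2,268.4),(476.1,207.1),(466.6,275.1),(468,251.1),(158.1,271.6),(284.5,188.5),(282.5,271.5)]
P=px2w(d,u,[74,80,80,80,80,122,80,76,76])
for a,b in zip(n,P): print(a,b.round(1))
F=(P[1]+P[2])/2;R=(P[3]+P[4])/2;x=(F-R)[:2];L=np.hypot(*x);x/=L
print('F',F,'R',R,'len',L,'wid',np.hypot(*(P[2]-P[1])),'head',np.arctan2(x[1],x[0])+np.pi/2,x)
for a,b in zip(n,P): print(a,'along from F',((b-F)[:2]@x).round(1),'lat',((b-F)[:2]@[-x[1],x[0]]).round(1))
t=load('top0.png'); print('top: nest',px2w(t,[(155+423/4,195+198/4)],74),'bush',px2w(t,[(450.8,259)],37), 'F',px2w(t,[(155+488/4,195+122/4),(155+475/4,195+272/4)],80))
s=load('side0.png'); print('side bush',px2w(s,[(347.5,366.5)],37),'nest',px2w(s,[(312,176)],74))
E
```

```text
nest [549.4 114.7  74. ]
F- [507.6  84.7  80. ]
F+ [587.9  80.8  80. ]
R- [518.4 304.6  80. ]
R+ [597.2 301.5  80. ]
lug [557.1 282.6 122. ]
ptr [591.  -54.1  80. ]
standF- [497.2  93.8  76. ]
standF+ [593.   88.7  76. ]Traceback (most recent call last):
  File "<stdin>", line 8, in <module>
TypeError: return arrays must be of ArrayType
```

Call:
{"fn": "play_rows", "kwargs": {
  "translation": [
    [0,-0.045,0],
    [0,-0.09,0],
    [0,-0.135,0],
    [0,-0.18,0],
    [0,-0.225,0],
    [-0.005,-0.27,-0.02],
    [-0.01,-0.315,-0.06],
    [-0.011,-0.36,-0.1],
    [-0.011,-0.4,-0.14],
    [-0.011,-0.415,-0.175],
    [-0.011,-0.415,-0.175],
    [-0.011,-0.415,-0.175]
  ],
  "yaw": [0,0,0,0,0,0,0,0,0,0,0,0],
  "hand": 0.45
}}

```text
clock: 3.15
eef_pos: [521.7, -280.0, 122.1]
eef_rot: [-3.141, 0.002, 3.141]
wrist_force: [0.9, 0.6, -0.8]
finger_gap: 42.4
finger_force: 0.0
```

```bash
python3 - <<'E'
from h import *
t=load('top0.png'); print('top bush',px2w(t,[(450.8,259)],37))
s=load('side0.png'); print('side bush',px2w(s,[(347.5,366.5)],37))
snap('wrist','w2.png'); d=load('w2.png'); print(d['pos'],d['rot'],w2px(d,[[521,-283,37]]))
i=cv2.imread('pics/w2.png'); u=w2px(d,[[521,-283,37]])[0].astype(int); print(u)
y0=max(0,u[1]-90);x0=u[0]-100
o=cv2.resize(i[y0:y0+180,x0:x0+200],None,fx=3,fy=3,interpolation=cv2.INTER_CUBIC); print(x0,y0)
cv2.imwrite('pics/c4.png',cv2.convertScaleAbs(o,alpha=1.4))
E
```

```text
top bush [[ 523.68856874 -283.18745916   37.        ]]
side bush [[ 523.82368844 -283.76009742   37.        ]]
[ 521.68096466 -280.00341385  122.06942881] [-3.14085069e+00  1.52764564e-03  3.14088564e+00] [[315.7715192  249.00962246]]
[315 249]
215 159
```

View pics/c4.png

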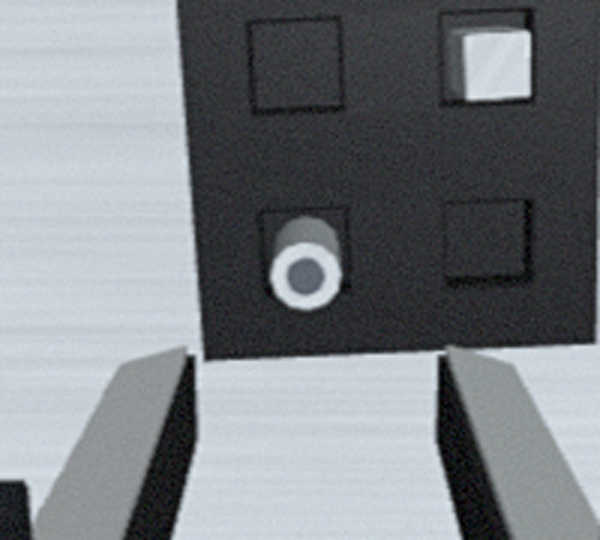

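The bushing's top centre is at (317,251) in the wrist picture, which gives (522.5, -282), in agreement with the top and side cameras (2 mm). Next I descend and grip.

Call:
{"fn": "play_rows", "kwargs": {
  "translation": [
    [0.0015,-0.0015,-0.03],
    [0.0015,-0.0015,-0.06],
    [0.0015,-0.0015,-0.085],
    [0.0015,-0.0015,-0.1],
    [0.0015,-0.0015,-0.1],
    [0.0015,-0.0015,-0.1]
  ],
  "yaw": [0,0,0,0,0,0]
}}

```text
clock: 3.95
eef_pos: [522.9, -282.7, 21.9]
eef_rot: [-3.141, 0.002, 3.14]
wrist_force: [0.0, -0.2, -0.1]
finger_gap: 42.5
finger_force: 0.0
```

Call:
{"fn": "play_rows", "kwargs": {
  "translation": [
    [0,0,0],
    [0,0,0],
    [0,0,0],
    [0,0,0],
    [0,0,0],
    [0,0,0]
  ],
  "yaw": [0,0,0,0,0,0],
  "hand": 0,
  "force": 20
}}

```text
clock: 4.7
eef_pos: [522.3, -282.6, 20.7]
eef_rot: [-3.141, 0.0, 3.14]
wrist_force: [-0.8, -1.0, 3.4]
finger_gap: 17.6
finger_force: 20.0
```

Call:
{"fn": "play_rows", "kwargs": {
  "translation": [
    [0,0,0.02],
    [0,0,0.05],
    [0,0.01,0.09],
    [0,0.04,0.125],
    [0.005,0.08,0.14],
    [0.01,0.125,0.14],
    [0.012,0.17,0.14],
    [0.015,0.215,0.14],
    [0.018,0.26,0.14],
    [0.021,0.305,0.14],
    [0.024,0.35,0.14],
    [0.027,0.38,0.14]
  ],
  "yaw": [0,0,0,0,0,-0.01,-0.02,-0.03,-0.04,-0.04,-0.04,-0.04]
}}

```text
clock: 6.2
eef_pos: [549.0, 99.4, 161.7]
eef_rot: [3.141, 0.001, 3.101]
wrist_force: [-0.3, -0.8, -0.1]
finger_gap: 17.4
finger_force: 20.0
```

Call:
{"fn": "play_rows", "kwargs": {
  "translation": [
    [0,0.01,-0.01],
    [0,0.016,-0.02],
    [0,0.016,-0.03],
    [0,0.016,-0.04],
    [0,0.016,-0.04],
    [0,0.016,-0.04]
  ],
  "yaw": [0,0,0,0,0,0]
}}

```text
clock: 6.95
eef_pos: [549.4, 113.2, 120.7]
eef_rot: [3.142, 0.0, 3.099]
wrist_force: [0.8, 0.9, -0.5]
finger_gap: 17.6
finger_force: 20.0
```

```bash
python3 - <<'E'
from h import *
snap('wrist','w3.png'); d=load('w3.png'); s=telemetry.read_state();print(d['pos'],d['rot'],s['finger_gap'],s['finger_force'])
i=cv2.imread('pics/w3.png'); u=w2px(d,[[549.4,114.7,80]])[0]; print(u, w2px(d,[d['pos']-[0,0,-15]]))
u=u.astype(int);y0=max(0,u[1]-100);x0=max(0,u[0]-110);print(x0,y0)
cv2.imwrite('pics/c5.png',cv2.convertScaleAbs(cv2.resize(i[y0:y0+180,x0:x0+220],None,fx=3,fy=3,interpolation=cv2.INTER_CUBIC),alpha=1.4))
E
```

```text
[549.37310639 113.23350547 120.68431125] [3.14154750e+00 3.12047917e-04 3.09942643e+00] 17.250396486645446 19.987742006778717
[321.90691495 267.7997665 ] [[319.58389695 302.56131207]]
211 167
```

View pics/c5.png

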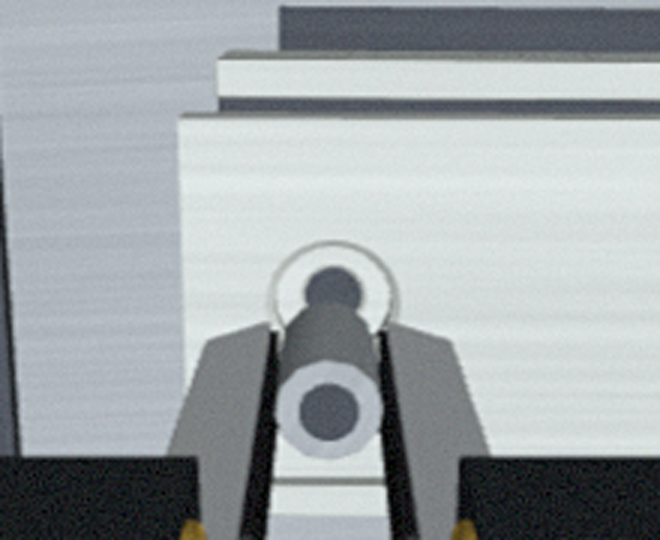

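The nest ring is centred at (322,268), as predicted, and the bushing's top is at (321,304). It needs about +1 mm in y. Next I lower it and check the force.

Call:
{"fn": "play_rows", "kwargs": {
  "translation": [
    [0,0.001,-0.008],
    [0,0.001,-0.016],
    [0,0.001,-0.022],
    [0,0.001,-0.027],
    [0,0.001,-0.03],
    [0,0.001,-0.031],
    [0,0.001,-0.031],
    [0,0.001,-0.031]
  ],
  "yaw": [0,0,0,0,0,0,0,0]
}}

```text
clock: 8.0
eef_pos: [549.3, 114.5, 89.7]
eef_rot: [3.142, 0.0, 3.1]
wrist_force: [-1.2, -0.8, 2.0]
finger_gap: 17.5
finger_force: 20.0
```

Call:
{"fn": "play_rows", "kwargs": {
  "translation": [
    [0,0,0],
    [0,0,0],
    [0,0,0],
    [0,0,0],
    [0,0,0.01],
    [0,0,0.03],
    [0,0,0.05],
    [0,0,0.05]
  ],
  "yaw": [0,0,0,0,0,0,0,0],
  "hand": 0.4
}}

```text
clock: 9.0
eef_pos: [549.9, 114.6, 141.2]
eef_rot: [3.141, 0.003, 3.1]
wrist_force: [0.3, -0.0, -0.1]
finger_gap: 37.5
finger_force: 0.0
```

```bash
python3 - <<'E'
from h import *
snap('wrist','w4.png'); d=load('w4.png'); s=telemetry.read_state();print(d['pos'],d['rot'],s['finger_gap'],s['finger_force'])
i=cv2.imread('pics/w4.png'); u=w2px(d,[[549.4,114.7,106]])[0]; print(u,w2px(d,[[549.4,114.7,80]])[0])
u=u.astype(int);y0=max(0,u[1]-100);x0=max(0,u[0]-110);print(x0,y0)
cv2.imwrite('pics/c6.png',cv2.convertScaleAbs(cv2.resize(i[y0:y0+180,x0:x0+220],None,fx=3,fy=3,interpolation=cv2.INTER_CUBIC),alpha=1.4))
E
```

```text
[549.93961136 114.63761548 141.20745784] [3.14102258e+00 3.09610064e-03 3.09990205e+00] 37.734684055985234 0.0
[319.64868294 269.55538897] [319.63664279 257.86293856]
209 169
```

View pics/c6.png

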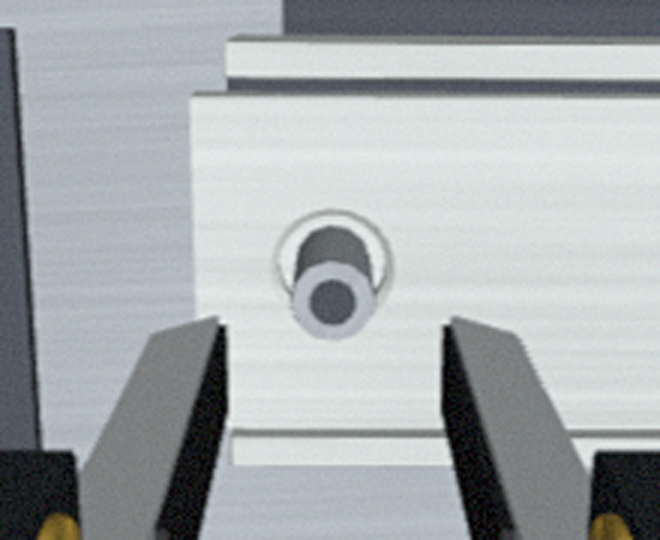

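The bushing stands upright and central in the nest: its top is at (320,269), against (319.6,269.6) predicted. Now for the lug at (557, 282.5).

Call:
{"fn": "play_rows", "kwargs": {
  "translation": [
    [0,0.01,0.02],
    [0.001,0.045,0.03],
    [0.003,0.085,0.03],
    [0.005,0.125,0.03],
    [0.007,0.16,0.02],
    [0.007,0.168,0],
    [0.007,0.168,-0.02],
    [0.007,0.168,-0.04],
    [0.007,0.168,-0.054],
    [0.007,0.168,-0.054],
    [0.007,0.168,-0.054]
  ],
  "yaw": [0,0,0,0,0,0,0,0,0,0,0],
  "hand": 0.6
}}

```text
clock: 10.42
eef_pos: [556.6, 282.4, 86.1]
eef_rot: [3.141, 0.001, 3.1]
wrist_force: [0.5, -0.0, -0.3]
finger_gap: 56.2
finger_force: 0.0
```

Call:
{"fn": "play_rows", "kwargs": {
  "translation": [
    [0,0,0],
    [0,0,0],
    [0,0,0],
    [0,0,0],
    [0,0,0],
    [0,0,0],
    [0,0,0],
    [0,0,0]
  ],
  "yaw": [0,0,0,0,0,0,0,0],
  "hand": 0,
  "force": 35
}}

```text
clock: 11.42
eef_pos: [556.2, 282.5, 85.5]
eef_rot: [-3.142, 0.0, 3.1]
wrist_force: [-0.5, -0.9, 1.0]
finger_gap: 13.9
finger_force: 35.0
```

```bash
python3 - <<'E'
from h import *
snap('wrist','w5.png'); d=load('w5.png'); s=telemetry.read_state();print(d['pos'],d['rot'],s['finger_gap'],s['finger_force'],s['wrist_force'])
E
```

```text
[556.2090132  282.46076449  85.48529532] [-3.14159086e+00  2.98001610e-05  3.09971973e+00] 13.872817125669652 35.00018119812012 [-1.17111455 -0.92624438  0.85144457]
```

Call:
{"fn": "play_rows", "kwargs": {
  "translation": [
    [0,-0.002,0],
    [-0.0003,-0.006,0],
    [-0.0006,-0.012,0],
    [-0.001,-0.02,0],
    [-0.0013,-0.028,0],
    [-0.0017,-0.036,0],
    [-0.002,-0.044,0],
    [-0.0024,-0.052,0],
    [-0.0027,-0.058,0],
    [-0.0028,-0.061,0],
    [-0.0029,-0.062,0],
    [-0.0029,-0.062,0]
  ],
  "yaw": [0,0,0,0,0,0,0,0,0,0,0,0]
}}

```text
clock: 12.98
eef_pos: [553.3, 220.4, 85.5]
eef_rot: [-3.141, -0.0, 3.1]
wrist_force: [0.2, 0.9, 1.7]
finger_gap: 13.5
finger_force: 35.0
```

Call:
{"fn": "play_rows", "kwargs": {
  "translation": [
    [0,-0.002,0],
    [-0.0003,-0.006,0],
    [-0.0006,-0.012,0],
    [-0.001,-0.02,0],
    [-0.0013,-0.028,0],
    [-0.0017,-0.036,0],
    [-0.002,-0.044,0],
    [-0.0024,-0.052,0],
    [-0.0027,-0.057,0],
    [-0.0028,-0.059,0],
    [-0.0028,-0.06,0],
    [-0.0028,-0.06,0]
  ],
  "yaw": [0,0,0,0,0,0,0,0,0,0,0,0]
}}

```text
clock: 14.48
eef_pos: [550.5, 160.5, 85.5]
eef_rot: [-3.141, 0.0, 3.1]
wrist_force: [0.6, 4.7, 3.0]
finger_gap: 14.2
finger_force: 35.0
```

```bash
python3 - <<'E'
from h import *
snap('wrist','w6.png'); d=load('w6.png'); s=telemetry.read_state();print(d['pos'],d['rot'],s['finger_gap'],s['finger_force'],s['wrist_force'],s['moment'])
snap('side','s6.png');snap('top','t6.png')
print(w2px(d,[[591,-54,80],[545,-40,80]]))
i=cv2.imread('pics/w6.png'); 
w=cv2.resize(i[180:380,0:250],None,fx=2,fy=2,interpolation=cv2.INTER_CUBIC)
j=cv2.imread('pics/s6.png'); j=cv2.resize(j[150:283,290:390],None,fx=3,fy=3,interpolation=cv2.INTER_CUBIC)
o=np.zeros((400,800,3),np.uint8);o[:,:500]=w;o[:399,500:800]=j;cv2.imwrite('pics/c7.png',cv2.convertScaleAbs(o,alpha=1.4))
E
```

```text
[550.53004751 160.50206845  85.4889007 ] [-3.14142297e+00  8.45875590e-05  3.09992970e+00] 14.050787893528117 34.998435974121094 [-0.05971467  3.15130285  1.66285686] [6.89728190e-01 2.35765087e-04 1.50170808e-02]
[[-47.93256328 368.30437253]
 [-47.06883158 292.82927726]]
```

View pics/c7.png

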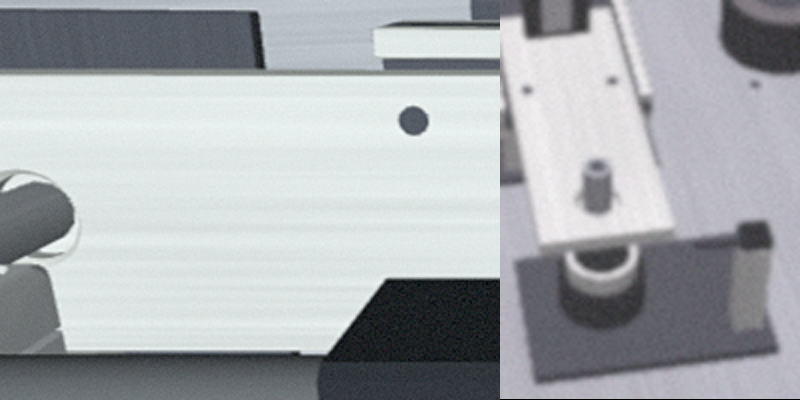

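The bushing is still in its nest and the plate lies flat. In the side view the front corners are at about (303.7,231) and (347.3,227.3), and the pointer tip is near (355.7,230.7). I'll compute the remaining distance, using edge code to refine it.

```bash
python3 - <<'E'
from h import *
d=load('s6.png'); x=np.array([-.046,-.999])
P=px2w(d,[(303.7,231),(347.3,227.3),(355.7,230.7)],80)
print(P.round(1),(P-P[1])[:,:2]@x,(P-P[1])[:,:2]@[.999,-.046])
g=cv2.cvtColor(cv2.imread('pics/s6.png'),cv2.COLOR_BGR2GRAY)
print('side');print('     ',list(range(336,374)))
for r in range(222,240): print(r,g[r,336:374])
t=load('t6.png');gt=cv2.cvtColor(cv2.imread('pics/t6.png'),cv2.COLOR_BGR2GRAY)
print('top pred ptr, front', w2px(t,[[591,-54.1,80],[544,-39.2,80],[582,-41,80]]).round(1))
for r in range(214,234,1): print(r,gt[r,324:356])
E
```

```text
[[506.1 -37.5  80. ]
 [582.4 -44.7  80. ]
 [594.6 -56.   80. ]] [-3.71353537  0.         10.68175215] [-76.58902893   0.          12.69978054]
side
      [336, 337, 338, 339, 340, 341, 342, 343, 344, 345, 346, 347, 348, 349, 350, 351, 352, 353, 354, 355, 356, 357, 358, 359, 360, 361, 362, 363, 364, 365, 366, 367, 368, 369, 370, 371, 372, 373]
222 [167 167 166 169 169 169 168 164 165 162 157 149 140 133 132 134 134 136
 132 131 132 132 134 136 135 135 134 136 134 135 134 134 131 133 131 130
 130 129]
223 [170 167 166 169 168 167 170 167 168 163 162 151 141 135 134 135 133 133
 133 131 131 133 131 132 136 134 133 133 134 135 134 131 131 124 117 110
 108 105]
224 [169 168 164 164 165 167 169 170 167 165 163 154 142 134 133 134 132 134
 133 132 130 129 131 131 134 133 134 135 133 136 133 133 121 106  90  76
  69  70]
225 [168 166 164 162 162 162 164 162 159 158 153 146 136 132 135 133 133 133
 134 133 132 132 133 134 136 134 132 133 132 134 133 130 113  85  61  50
  50  50]
226 [160 160 155 151 143 141 141 137 137 132 129 124 127 134 131 133 132 131
 137 131 129 130 130 133 135 134 133 1
[... 3800 characters left out ...]
  57  55  60  82 113 128]
229 [161 161 161 160 159 161 161 162 159 160 160 147 108  70  57  58  57  58
  55  54  56  57  58  58  57  56  56  56  61  84 115 126]
230 [162 161 161 162 161 161 161 162 162 162 161 148 110  69  56  58  56  58
  57  55  56  59  59  57  54  55  56  55  60  86 114 126]
231 [162 162 161 163 162 163 162 162 162 163 163 147 110  70  56  57  57  57
  56  56  57  57  55  56  58  55  57  56  62  86 116 127]
232 [162 161 161 161 162 161 162 161 162 163 161 148 110  71  58  56  57  57
  57  56  56  57  58  56  56  55  55  55  63  87 116 127]
233 [159 159 160 159 160 159 159 160 159 160 161 147 108  70  56  56  57  58
  55  55  57  56  58  57  55  54  56  56  61  87 116 126]
```

```bash
python3 - <<'E'
from h import *
x=np.array([-.046,-.999])
for f,u in (('t6.png',[(336,230),(343,223.5)]),('s6.png',[(346,226.1),(347.8,225.8),(355.2,231),(360,231)])):
    P=px2w(load(f),u,80); print(P.round(1),(P-P[0])[:,:2]@x)
# fit whole front edge in top image (subpixel), extrapolate to pointer lateral
t=load('t6.png');g=cv2.cvtColor(cv2.imread('pics/t6.png'),cv2.COLOR_BGR2GRAY).astype(float)
pts=[]
for r in range(229,262):
    c=np.arange(328,346);v=g[r,328:346];h=108
    k=np.where((v[:-1]>h)&(v[1:]<=h))[0]
    if len(k): k=k[-1]; pts.append((c[k]+(v[k]-h)/(v[k]-v[k+1]),r))
P=px2w(t,pts,80); P=P[(P[:,1]<-25)&(P[:,1]>-55)]
a=np.polyfit(P[:,0],P[:,1],1);print(a,len(P),'front y at lug-line',np.polyval(a,544),'at ptr',np.polyval(a,591),'resid',(P[:,1]-np.polyval(a,P[:,0])).std())
E
```

```text
[[577.5 -41.5  80. ]
 [591.2 -56.1  80. ]] [ 0.         13.97339029]
[[580.9 -41.3  80. ]
 [584.2 -41.3  80. ]
 [593.6 -56.5  80. ]
 [601.7 -58.3  80. ]] [ 0.         -0.20762947 14.57480622 15.96725366]
[ -0.03138596 -23.86871189] 33 front y at lug-line -40.9426762723747 at ptr -42.41781657743161 resid 1.0934018208440421
```

Call:
{"fn": "play_rows", "kwargs": {
  "translation": [
    [0,-0.002,0],
    [-0.0002,-0.005,0],
    [-0.0004,-0.008,0],
    [-0.0005,-0.011,0],
    [-0.0006,-0.013,0],
    [-0.0006,-0.0136,0],
    [-0.0006,-0.0136,0],
    [-0.0006,-0.0136,0],
    [-0.0006,-0.0136,0],
    [-0.0006,-0.0136,0]
  ],
  "yaw": [0,0,0,0,0,0,0,0,0,0]
}}

```text
clock: 15.88
eef_pos: [549.9, 147.0, 85.5]
eef_rot: [3.141, 0.0, 3.1]
wrist_force: [-0.0, 5.3, 3.6]
finger_gap: 14.1
finger_force: 35.0
```

```bash
python3 - <<'E'
from h import *
s=telemetry.read_state();print(s['eef_pos'],s['eef_rot'],s['finger_gap'],s['finger_force'],s['wrist_force'],s['moment'])
snap('top','t7.png');snap('side','s7.png')
g=cv2.cvtColor(cv2.imread('pics/t7.png'),cv2.COLOR_BGR2GRAY)
for r in range(220,234): print(r,g[r,332:352])
g=cv2.cvtColor(cv2.imread('pics/s7.png'),cv2.COLOR_BGR2GRAY)
for r in range(225,243): print(r,g[r,336:364])
# bushing check in side view: predicted top & bore
d=load('s7.png'); n=np.array([549.4,114.7])+np.array([-6.3,-135.6]); u=w2px(d,[[*n,106],[*n,80]]);print(u)
c,r=u[0].astype(int)
g=g.astype(int)
for k in range(r-7,r+8): print(k,g[k,c-10:c+11])
E
```

```text
[549.93793009 147.01363149  85.51407316] [3.14143905e+00 1.48674506e-04 3.09987416e+00] 14.12234833981318 34.99964475631714 [-7.45092518e-04  5.33207889e+00  3.64624162e+00] [ 1.22730416e+00 -9.52052660e-04  5.78227590e-03]
220 [55 55 56 55 55 54 60 67 71 68 63 61 66 70 71 62 56 53 56 57]
221 [56 55 56 55 55 56 58 61 60 60 55 55 58 63 63 59 57 57 56 57]
222 [56 58 55 56 56 56 56 56 57 57 54 51 55 57 58 58 55 55 54 56]
223 [56 57 56 58 54 55 56 58 55 54 51 49 52 56 57 58 58 56 55 54]
224 [54 56 56 53 56 55 55 59 55 55 54 53 54 54 59 57 57 56 55 57]
225 [60 62 60 60 58 60 62 60 59 58 58 55 55 58 57 57 54 55 56 55]
226 [90 90 91 90 92 90 89 84 80 81 76 65 58 56 57 58 56 56 56 56]
227 [131 130 131 130 129 131 127 123 120 120 108  80  59  58  57  57  57  55
  56  56]
228 [153 154 154 155 153 154 154 152 149 150 134  97  60  57  58  56  57  56
  54  56]
229 [159 161 161 159 160 160 161 161 161 158 141  99  61  56  57  57  55  56
  55  57]
230 [160 161 161 161 161 161 162 162 162 156 135  92  62  57  58  56  55  57
  55  57]
231 [162 162 162 162 164 162 163 163 164 157 132  90  62  57  58  
[... 2836 characters left out ...]
1 150 136 122 100  82  73  74  80 110 128 146 156
 160 161 162]
211 [162 163 163 163 164 158 145 133 125 109  90  83  77  93 113 126 141 153
 158 163 163]
212 [162 163 164 163 161 157 140 126 124 121 109 103 103 109 118 122 134 152
 160 161 167]
213 [163 164 164 162 165 155 136 108 109 112 115 116 112 115 107 102 122 149
 158 160 162]
214 [165 163 165 164 161 156 133 102  95  98 101 102 105  97  90  92 115 148
 163 164 163]
215 [163 162 166 167 163 158 134 101  87  81  85  86  87  86  81  90 118 147
 163 162 162]
216 [162 164 167 165 162 156 130 100  84  80  81  81  83  79  80  87 118 144
 160 163 163]
217 [167 161 161 162 162 151 125  99  83  80  82  81  84  82  79  86 114 145
 159 163 163]
```

The top camera puts the front edge at column 342.6 and the pointer at 343.0, less than 1 mm apart, and the side view agrees. The bushing is where predicted, and the grip holds at 35 N. I'm handing in the job.

```bash
python3 -c "
from cell import manip; print(manip.sign_off())"
```

```text
the job is handed in; nothing more can be done
None
```

The bushing stands seated in the plate's nest and the plate's front edge is level with the pointer to within about 1 mm by the top and side cameras; I handed the job in with the lug still gripped at 35 N, and no verdict was returned.

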